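# Empty the cup of spent carving blades through the flap of the blade bin

## Task

Someone has left a carved printing block lying across the mouth of the yellow blade bin: lay it gently, flat and carved face up, on the grey felt mat. Then pick up the steel cup by its wooden handle, press the bin's white flap down with the rim of the cup's spout and tip all three spent blades through into the bin, so that the flap springs shut behind them. Set the empty cup gently upright on the bench again, never touch the blades or the flap with the gripper, and leave the other things where they are.

Things in the scene. Friction and masses are not known exactly. Their poses are not given: they have to be found in the camera images.
- bin: Yellow bin for spent blades with a red lid, screwed to the bench: 220 (x) x 170 (y) x 160 high, hollow. Origin: centre of its underside, z up. Its flat lid (6 thick, top face 160 above the bench) has a rectangular mouth 110 (x) by 112 (y) in its middle, closed by the flap. Tip in from its front, the -x side (flap hinge), so that things slide towards its +x
- mouth (a point): Centre of the bin's mouth, level with the lid's top face; axes as the bin's. The flap's hinge line lies at x = -54, z = -8 from here, its free edge at x = +50
- flap (a joint): White spring flap, 104 x 106 x 3, hinged on the mouth's -x edge, face 8 below the lid's top. Angle in rad: 0 shut (rises no higher), grows as the free edge (+x side) is pressed down into the bin, stop 1.25. Takes 1.5 N at the free edge to start, 4 N at half its length at 0.8; the blades' weight does not open it. Springs shut if let go. Pressed past 0.65, blades slide down it and off
- flap_edge (a point): Middle of the flap's free edge (top face)
- cup: Steel pouring cup (flat-floored scoop) holding the blades, loose, 0.26 kg. Origin: underside of its floor; x to the spout, z up. 76 wide, walls 42 high, 2.5 thick; round back ends at x = -68. From x = 20 it narrows to the open spout: the floor ends at x = 85 in a straight rim, 60 wide between sides 14 high. Level, blades stay put; they start to slide at a slope of 27 to 35 deg; 55 empties it
- cup_grip (a point): Centre of the cup's wooden handle, a bar 18 wide (cup y) and 22 high, 110 long, that leaves the cup's back towards -x and rises 15 deg. This point is at x = -118, z = 44 of the cup; pinch the handle here across y
- cup_rim (a point): Middle of the spout's rim: underside of the floor at its front edge, x = 85 of the cup
- blade0: Spent carving-knife blade, steel, 66 (its x) x 12 x 4, about 24 g, lying on the cup's floor along the cup's x. Origin: centre of its underside
- blade1: As blade0
- blade2: As blade0
- block: Carved wooden printing block, 150 (its x) x 54 (its y) x 30 (z), 0.17 kg, dark wood with a black carved face up. Origin: centre of its underside. It lies on the bin's lid, across the mouth, its length roughly along the bin's y; grip it across its 54 width
- mat: Grey felt mat with two blue lines, 230 (its x) x 130 (its y) x 4, fixed flat on the bench. Origin: centre of its underside
- bowl: White ceramic bowl, 124 across, 55 high; bystander. Origin: centre of its underside
- forme: Wooden tray of type, 150 x 110 x 38; bystander. Origin: centre of its underside
- knifepot: Blue pot, 76 across, 95 high, with carving knives standing in it to 165; bystander. Origin: centre of its underside
- brush: Printing brush, 130 x 45 x 42, light wood back; bystander. Origin: centre of its underside
Things that resemble listed ones, but are neither listed nor needed, are in the scene too. Leave any turquoise look-alike of the block alone. Leave any green look-alike of the blade2 alone.

How it is judged (in metres and radians):
On the way, in this order (a step that is already met when the one before it is completed fails the run):
1. the printing block lies flat on the felt mat (x of block in the frame of mat between -0.105 and 0.105 m and y of block in the frame of mat between -0.06 and 0.06 m and height (world z) of block below 0.01 m and angle between block's own z axis and vertical below 0.12 rad), for 0.2 s.
2. the cup presses the flap down (more than 0.3 rad) (value of joint flap above 0.3 rad and contact force between cup and flap above 0.2 N), for 0.2 s.
3. all three blades are inside the bin and the flap has shut (x of blade0 in the frame of bin between -0.104 and 0.104 m and y of blade0 in the frame of bin between -0.08 and 0.08 m and height (world z) of each of blade0, blade1, blade2 below 0.12 m and x of blade1 in the frame of bin between -0.104 and 0.104 m and y of blade1 in the frame of bin between -0.08 and 0.08 m and x of blade2 in the frame of bin between -0.104 and 0.104 m and y of blade2 in the frame of bin between -0.08 and 0.08 m and value of joint flap below 0.1 rad), for 0.2 s.
At the end, for the whole second after the job is handed in: All three blades lie inside the bin below the flap; the flap is shut (under 0.1 rad); the block lies flat on the felt mat, carved face up, its centre at least 10 mm inside the mat's long ends and 5 mm inside its long sides; the cup stands upright (within 7 deg) on the bench; all are at rest (all of step 1 and all of step 3 and angle between cup's own z axis and vertical below 0.12 rad and height (world z) of cup between -0.01 and 0.01 m and linear speed of each of cup, block below 0.03 m/s and linear speed of each of blade0, blade1, blade2 below 0.05 m/s); the robot touches nothing.
It fails at once if the block or the cup is dropped or slammed down (faster than 0.5 m/s within 25 mm of the bench) instead of set down ((height (world z) of block below 0.025 m and linear speed of block above 0.5 m/s) or (height (world z) of cup below 0.025 m and linear speed of cup above 0.5 m/s)).
It fails at once if the gripper touches a blade (contact force between any of the fingers, the arm and blade0 above 0.5 N or contact force between any of the fingers, the arm and blade1 above 0.5 N or contact force between any of the fingers, the arm and blade2 above 0.5 N).
It fails at once if the gripper or arm pushes the flap (contact force between any of the fingers, the arm and flap above 0.5 N).
It fails at once if another object is shifted more than 40 mm or tipped over (distance of any of bowl, forme, knifepot, brush from where it was at the start of the episode above 0.04 m or angle between any of bowl, forme, knifepot, brush's own z axis and vertical above 0.5 rad).
It also fails if it takes over 64 s, if anything falls off the work surface, if the arm or the gripper's body presses on something with over 40 N, if the wrist force passes 120 N, or if a joint passes its speed limit or range.

## Robot

A 7-joint arm with a two-finger parallel gripper is mounted at the origin on the work surface. World frame = base frame: x ahead of the robot, y to its left, z up, the work surface at z = 0. Lengths are in m, angles in degrees, forces in N, time in s.
With the tool pointing down it reaches from about 0.425 to 0.875 m from the base axis. Payload 4.7 kg.
Tool frame: the origin (TCP) lies midway between the tips of the shut fingers; the grasp point (between the pads) lies 19 mm behind it (env.tcp_to_grasp is the distance from the TCP to the grasp point, in m); z points along the fingers, x is the direction in which the jaws open and shut, and the axes are right-handed (so a half turn about z gives the same grasp; the last joint's range is limited). The gripper opens to 87 mm and grips with 3 to 60 N. Pads are 19 mm wide; open, the fingers measure 117 mm over their backs; the gripper's body (75 mm by 190 mm) begins 51 mm behind the grasp point.
Start: joints at [74.834, 18.392, -4.016, 83.108, 1.295, 78.541, -3.26], TCP at [0.179, -0.625, 0.223] pointing down, gripper open.
Joint ranges: [-163.93, 163.93], [-17.29, 119.83], [-79.2, 71.16], [3.27, 140.29], [-89.18, 269.18], [5.43, 117.66], [-154.24, 154.24]. Speed limits (degrees/s): [147.25, 147.25, 180, 180, 180, 180, 180].

## Interface

Orientations are given as [roll, pitch, yaw] about the fixed x, y, z axes, in that order (R = Rz(yaw) Ry(pitch) Rx(roll)).
In Python, from cell import env, viewer gives the robot as it stands.
- The arm moves only by the shell command python3 -m pendant 'ROWS' [OPENING] [FORCE]. ROWS is JSON, a list of rows, each a list of 6 numbers: the shift along the tool's x, y, z each as a share of 0.1 m, from -1 to 1, then the turn, a rotation vector about the tool's x, y, z each as a share of 90 degrees, from -1 to 1. A call has exactly 8 rows; each row is the pose to reach, as a shift and turn from the pose commanded when the call began, along the tool's axes at that moment; what a row does not reach only later rows make up. A row lasts 1/8 s, in which the tool goes at most 62.5 mm and 10.7 degrees, less where a joint would pass 70% of its speed; a pose out of reach is approached as far as the arm can. A call with a number of a shift or a turn outside -1 to 1 is refused whole. A call with a gripper value outside its range is refused whole. OPENING is the finger opening in mm, from 0 to 87, set as the call begins (- or left out, the last holds). The fingers move at their own pace and stop on an object; FORCE is the grip in N (left out, the last holds). Time passes only in rows, so rows that repeat a pose let the fingers close, or fill a call up. It gives the time, the measured TCP pose, the force and the opening at its end, in the units of the state.
- env.get_obs(): the state, without advancing time (a new reading comes with each control period).
- viewer.read_camera(name): name is "scene" or "top" or "wrist"; returns a dict with "frame" (400x640x3 uint8, red, green, blue), "fx", "fy", "cx", "cy" (pixels), "view" (4x4, takes a point from world to camera coordinates); the wrist camera has in their place "hand_eye" (4x4, takes a point from camera to tool coordinates, whose origin is the TCP and whose axes are the tool frame's). Camera axes: x right, y down, z forward; pixel columns grow to the right and rows downward; lengths in m; the calibration is good to about 2 mm. A picture is of the moment at which its call begins: read the wrist's pose just before it. There is no depth.
- env.sign_off(): hands the job in, once; it reports no verdict.
The state is a dict: "time_s": time; "qpos": joint angles; "joint_velocities": joint speeds; "effort": joint torques, N m; "tool_pos": TCP position; "tool_rot": TCP orientation; "force": force on the tool from outside, world axes, zero at the start; "wrist_torque": the same for the moment, N m; "grip_width": finger opening in m.
Only numpy, scipy, OpenCV 4.12 (cv2) and the standard library are available. Lean on these libraries where they do the work, as an engineer would, in place of code of your own. Each camera call takes 0.05 s, during which the arm holds its last target.

## Working session

There is one attempt and no reset: what is moved stays moved. The work goes in short steps, Python scripts to look and compute and a shell command to move; the robot and the scene stay as the last step left them, time stands still between calls to the robot, and variables do not carry over. Pictures are saved under pics/ and viewed, and the job is handed in when it is done.

```bash
ls; mkdir -p pics; python3 - <<'E'
from cell import env, viewer
import cv2,json
o=env.get_obs();print(o)
for n in ["scene","top","wrist"]:
    c=viewer.read_camera(n);cv2.imwrite(f"pics/{n}0.png",c["frame"][:,:,::-1])
    print(n,{k:(v.tolist() if hasattr(v,'tolist') else v) for k,v in c.items() if k!="frame"})
print(env.tcp_to_grasp)
E
```

```text
pics
{'time_s': 0.0, 'qpos': array([74.83501671, 18.43587764, -4.01661857, 83.17371234,  1.2961191 ,
       78.54317999, -3.26015965]), 'joint_velocities': array([ 0.00725081,  0.01433588,  0.01362442,  0.06410065, -0.08495654,
       -0.05657175,  0.04948548]), 'effort': array([-5.38191744e-04, -4.91286349e+01, -4.04133406e-01, -3.12525237e+01,
       -6.38177013e-02,  4.37792810e-02,  1.85533945e-04]), 'tool_pos': array([ 0.17866939, -0.6243809 ,  0.22150818]), 'tool_rot': array([ 1.79993367e+02,  1.07457539e-01, -7.40242046e+01]), 'force': array([-0.33240333, -0.33905522,  0.3936713 ]), 'wrist_torque': array([ 0.04787327, -0.01702022, -0.03421735]), 'grip_width': 0.08724593834950763}
scene {'fx': 423.2921169933262, 'fy': 423.2921169933262, 'cx': 316.3577636379971, 'cy': 201.1378746913503, 'view': [[0.821740803167316, 0.569659502425434, 0.01516916959957863, -0.4426794306282512], [0.3414568485301776, -0.4708953319729461, -0.8134278129729324, -0.08431907287119995], [-0.4562337920428222, 0.6736064411973031, -0.5814680467366465, 1.5599375722533593], [0.0, 0.0, 0.0, 1.0]]}
top {'fx': 420.5202142158649, 'fy': 420.5202142158649, 'cx': 323.34950888533285, 'cy': 197.9253519122498, 'view': [[0.012281414041842336, -0.9995606870369753, -0.026974057894635264, 0.015345086198012359], [-0.985692621751573, -0.007567053889490087, -0.1683828825027784, 0.5792481479300655], [0.16810479557003652, 0.028656109743017244, -0.9853525283271732, 1.1537672222513367], [0.0, 0.0, 0.0, 1.0]]}
wrist {'fx': 290.99465223845334, 'fy': 290.99465223845334, 'cx': 322.81286583918575, 'cy': 201.99628452595516, 'hand_eye': [[0.9999990673406988, 0.001331608040111608, 0.00030354201830634864, 0.0010619345443637629], [-0.0013636564709867934, 0.9611335711341741, 0.27608042103686986, -0.0752355674264463], [7.588648432601056e-05, -0.27608057747493525, 0.9611344905799315, -0.16292527220876898], [0.0, 0.0, 0.0, 1.0]]}
0.0187
```

View pics/scene0.png

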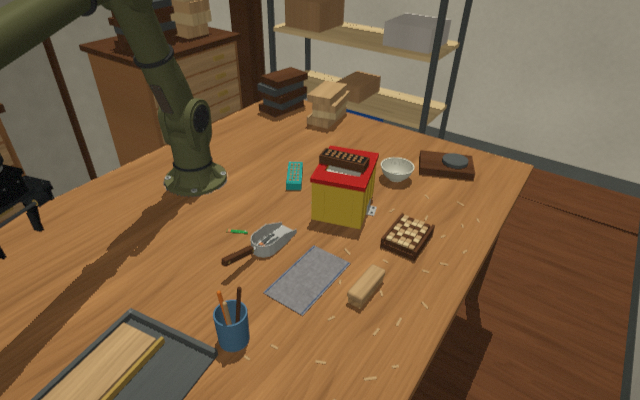

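View pics/top0.png

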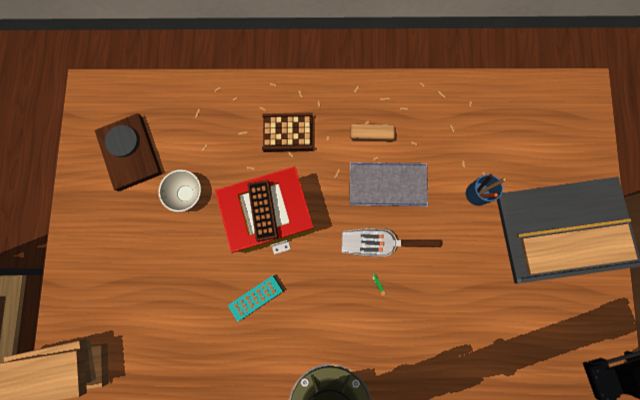

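View pics/wrist0.png

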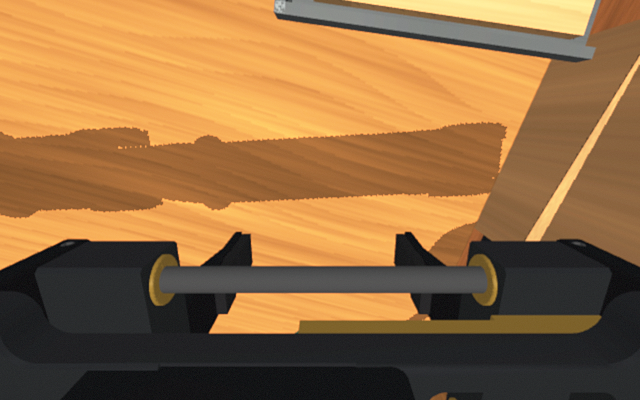

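Candidates: for the block, the dark block on the red lid (top 263,210), against the turquoise look-alike (256,297), the forme (288,132) and the dark slab (128,150). For the blades, the three in the cup (370,242), against the green one (378,284). I choose the dark block on the lid and the steel cup, and will check both in an enlarged crop.

```bash
cat > h.py <<'E'
import numpy as np, cv2
from cell import env, viewer
from scipy.spatial.transform import Rotation as R
def cam(n):
    o=env.get_obs(); c=viewer.read_camera(n)
    if n=="wrist":
        T=np.eye(4);T[:3,:3]=R.from_euler('xyz',o["tool_rot"],degrees=True).as_matrix();T[:3,3]=o["tool_pos"]
        c["c2w"]=T@c["hand_eye"]
    else: c["c2w"]=np.linalg.inv(c["view"])
    return c
def ray(c,px,z):
    px=np.atleast_2d(px).astype(float)
    d=np.c_[(px[:,0]-c["cx"])/c["fx"],(px[:,1]-c["cy"])/c["fy"],np.ones(len(px))]@c["c2w"][:3,:3].T
    o=c["c2w"][:3,3]; t=(z-o[2])/d[:,2]
    return o+d*t[:,None]
def proj(c,P):
    P=np.atleast_2d(P); w=np.linalg.inv(c["c2w"]); q=P@w[:3,:3].T+w[:3,3]
    return np.c_[q[:,0]/q[:,2]*c["fx"]+c["cx"],q[:,1]/q[:,2]*c["fy"]+c["cy"]]
def save(c,name,box=None,s=1):
    f=c["frame"][:,:,::-1]
    if box: f=f[box[1]:box[3],box[0]:box[2]]
    cv2.imwrite("pics/"+name,cv2.resize(f,None,fx=s,fy=s,interpolation=cv2.INTER_CUBIC))
def big(m):
    n,l,st,ce=cv2.connectedComponentsWithStats(m.astype(np.uint8)); i=1+np.argmax(st[1:,4]); return l==i
def rectpts(m):
    cs,_=cv2.findContours(m.astype(np.uint8),cv2.RETR_EXTERNAL,cv2.CHAIN_APPROX_NONE)
    return max(cs,key=cv2.contourArea)[:,0]
def wrect(c,m,z):
    P=ray(c,rectpts(m),z)[:,:2].astype(np.float32)
    r=cv2.minAreaRect(P*1000); return r
E
python3 - <<'E'
from h import *
c=cam("top"); save(c,"topcrop.png",(200,150,460,330),3)
s=cam("scene"); save(s,"scenecrop.png",(210,130,400,310),3)
f=c["frame"].astype(int); r,g,b=f[...,0],f[...,1],f[...,2]
m=big((r>150)&(g<60)&(b<60)); print("lid",wrect(c,m,0.160))
h=cv2.cvtColor(c["frame"],cv2.COLOR_RGB2HSV)
mm=np.zeros(r.shape,bool); mm[155:215,340:435]=True
m=big((h[...,1]<60)&mm); print("mat",wrect(c,m,0.004))
mm=np.zeros(r.shape,bool); mm[170:250,240:285]=True
m=big((f.max(2)<75)&mm); print("blk dark",m.sum(),wrect(c,m,0.190))
E
```

```text
lid ((531.4194946289062, 173.5297088623047), (169.89700317382812, 219.68215942382812), 17.50901222229004)
mat ((631.3462524414062, -169.71102905273438), (228.85997009277344, 128.51913452148438), 88.93492889404297)
blk dark 646 ((524.8132934570312, 173.46336364746094), (140.89234924316406, 47.53733825683594), 10.881656646728516)
```

View pics/topcrop.png

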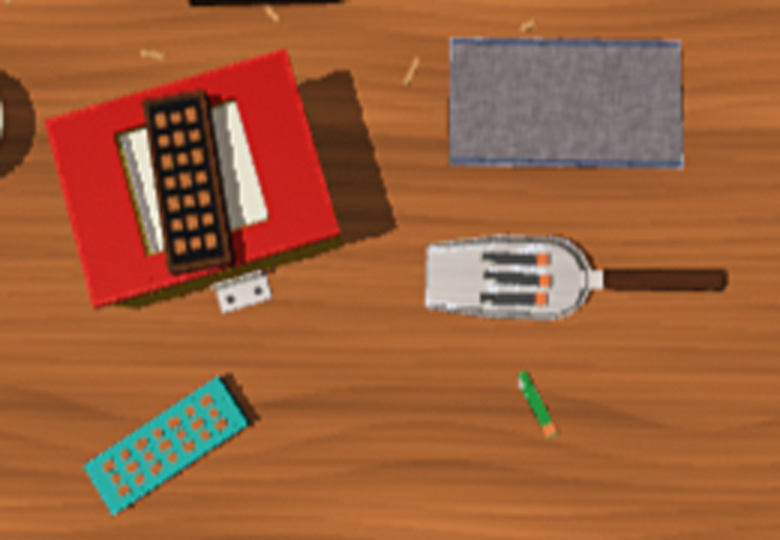

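View pics/scenecrop.png

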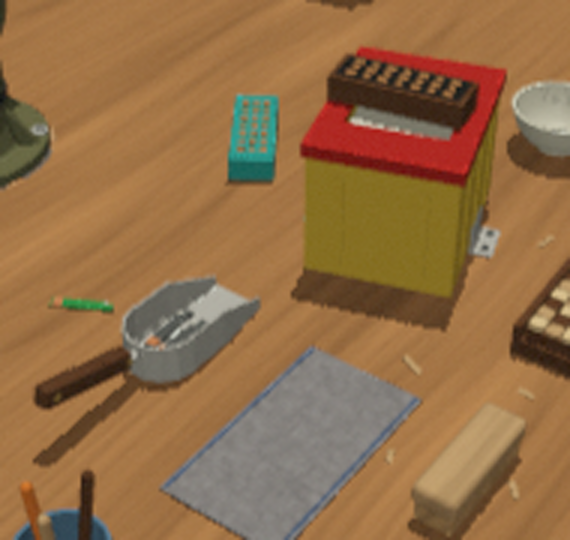

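The crop confirms it: dark carved block on the lid (top px ~262,210), blades in the cup at (370,242), and the flap's free-edge gap on the left (+y) side, so the hinge is on the cup's side. The lid measures 220x170, as it should. Next I refine the block and cup.

```bash
cat >> h.py <<'E'
def plan(pos,rpy):
    o=env.get_obs(); Rc=R.from_euler('xyz',o["tool_rot"],degrees=True)
    d=Rc.inv().apply(np.array(pos)-o["tool_pos"])/0.1
    rv=(Rc.inv()*R.from_euler('xyz',rpy,degrees=True)).as_rotvec(degrees=True)/90
    print("t",round(o["time_s"],2),"pos",o["tool_pos"].round(4),"rot",o["tool_rot"].round(1),"q",o["qpos"].round(0))
    print("shift",d.round(3),"turn",rv.round(3))
E
python3 - <<'E'
from h import *
c=cam("top");
k=np.array([[145,100],[205,93],[230,262],[170,272]])/3+[200,150]
P=ray(c,k,0.190)[:,:2]; print(P.round(3),P.mean(0),[np.linalg.norm(P[i]-P[(i+1)%4]).round(3) for i in range(4)])
d=P[0]+P[1]-P[2]-P[3]; print(np.degrees(np.arctan2(d[1],d[0])))
h=cv2.cvtColor(c["frame"],cv2.COLOR_RGB2HSV)
# cup: rim corners and handle ends
k=np.array([[428,246],[428,307]])/3+[200,150]; print("rim",ray(c,k,0.003).round(4))
f=c["frame"].astype(int)
mm=np.zeros(f.shape[:2],bool); mm[235:252,399:448]=True
m=big((f.max(2)<110)&mm); print(m.sum(),np.argwhere(m).min(0),np.argwhere(m).max(0), wrect(c,m,0.06))
plan([0.45,-0.35,0.3],[180,0,-79])
E
```

```text
[[0.591 0.209]
 [0.598 0.158]
 [0.455 0.132]
 [0.446 0.182]] [0.52240312 0.17010956] [np.float64(0.051), np.float64(0.145), np.float64(0.05), np.float64(0.148)]
10.369266529882854
rim [[ 0.4862 -0.0354  0.003 ]
 [ 0.4271 -0.0356  0.003 ]]
287 [240 401] [246 442] ((452.8173828125, -252.3660125732422), (16.55755615234375, 113.18668365478516), 0.5963634252548218)
t 0.3 pos [ 0.1788 -0.6247  0.2222] rot [180.   0. -74.] q [75. 18. -4. 83.  1. 79. -3.]
shift [-1.895 -3.363 -0.777] turn [0.    0.    0.055]
```

```bash
for i in 1; do python3 -m pendant '[[-0.1,-0.2,-0.1,0,0,0],[-0.25,-0.45,-0.2,0,0,0],[-0.4,-0.7,-0.25,0,0,0],[-0.5,-0.9,-0.26,0,0,0],[-0.65,-1,-0.26,0,0,0],[-0.8,-1,-0.26,0,0,0],[-0.9,-1,-0.26,0,0,0],[-1,-1,-0.26,0,0,0]]' 87; done
python3 -m pendant '[[-0.12,-0.15,-0.1,0,0,0],[-0.25,-0.3,-0.2,0,0,0],[-0.4,-0.45,-0.25,0,0,0],[-0.5,-0.6,-0.26,0,0,0],[-0.65,-0.75,-0.26,0,0,0],[-0.8,-0.85,-0.26,0,0,0],[-0.9,-0.95,-0.26,0,0,0],[-1,-1,-0.26,0,0,0]]'
python3 -m pendant '[[-0.12,-0.15,0,0,0,0],[-0.25,-0.3,0,0,0,0.01],[-0.4,-0.45,0,0,0,0.02],[-0.5,-0.6,0,0,0,0.03],[-0.65,-0.75,0,0,0,0.04],[-0.8,-0.85,0,0,0,0.05],[-0.9,-0.95,0,0,0,0.055],[-1,-1,0,0,0,0.055]]'
python3 - <<'E'
from h import *
plan([0.522,0.170,0.28],[180,0,-79.4])
E
```

```text
time_s: 1.3
tool_pos: [0.2462, -0.5011, 0.2485]
tool_rot: [180.0, -0.0, -74.1]
force: [-0.1, -0.7, 0.1]
grip_width: 0.0868
time_s: 2.3
tool_pos: [0.3164, -0.3768, 0.2745]
tool_rot: [180.0, -0.0, -74.0]
force: [-0.4, -0.3, -0.1]
grip_width: 0.0868
time_s: 3.3
tool_pos: [0.3852, -0.2531, 0.2745]
tool_rot: [-180.0, -0.0, -78.9]
force: [0.4, 0.5, -0.5]
grip_width: 0.0867
t 3.3 pos [ 0.3852 -0.2531  0.2745] rot [-180.    -0.   -78.9] q [ 55.  -5. -23. 103.  -2.  82. -47.]
shift [-3.89  -2.154 -0.055] turn [-0.    -0.     0.005]
```

```bash
python3 -m pendant '[[-0.12,-0.15,0,0,0,0],[-0.25,-0.3,0,0,0,0],[-0.4,-0.45,0,0,0,0],[-0.5,-0.55,0,0,0,0],[-0.65,-0.65,0,0,0,0],[-0.8,-0.7,0,0,0,0],[-0.9,-0.7,0,0,0,0],[-1,-0.7,0,0,0,0]]'
python3 -m pendant '[[-0.12,-0.1,0,0,0,0],[-0.25,-0.2,0,0,0,0],[-0.4,-0.3,0,0,0,0],[-0.5,-0.4,0,0,0,0],[-0.65,-0.5,0,0,0,0],[-0.8,-0.6,0,0,0,0],[-0.9,-0.7,0,0,0,0],[-1,-0.7,0,0,0,0]]'
python3 -m pendant '[[-0.12,-0.1,0,0,0,0],[-0.25,-0.2,0,0,0,0],[-0.4,-0.3,0,0,0,0],[-0.5,-0.35,0,0,0,0],[-0.65,-0.4,0,0,0,0],[-0.8,-0.4,0,0,0,0],[-0.9,-0.4,0,0,0,0],[-1,-0.4,0,0,0,0]]'
python3 - <<'E'
from h import *
plan([0.522,0.170,0.28],[180,0,-79.4])
c=cam("wrist"); save(c,"w1.png"); 
k=proj(c,[[0.522,0.170,0.19]]);print(k)
E
```

```text
time_s: 4.3
tool_pos: [0.4339, -0.142, 0.2745]
tool_rot: [180.0, -0.0, -79.0]
force: [0.3, 0.5, -0.9]
grip_width: 0.087
time_s: 5.3
tool_pos: [0.4844, -0.0301, 0.2744]
tool_rot: [180.0, 0.0, -78.9]
force: [0.1, -0.2, 0.1]
grip_width: 0.0869
time_s: 6.3
tool_pos: [0.5038, 0.0754, 0.2746]
tool_rot: [180.0, -0.0, -79.0]
force: [-0.8, -0.1, -0.1]
grip_width: 0.0869
t 6.3 pos [0.5038 0.0754 0.2746] rot [180.  -0. -79.] q [ 34.   2. -47.  97.   2.  82. -91.]
shift [-0.893 -0.36  -0.055] turn [-0.    -0.     0.005]
[[216.90293869 166.17185794]]
```

View pics/w1.png

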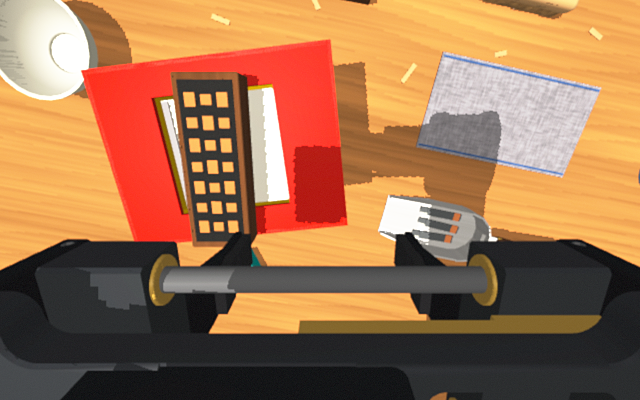

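```bash
python3 - <<'E'
from h import *
c=cam("wrist"); save(c,"w1c.png",(140,50,340,260),3)
f=c["frame"].astype(int); h=cv2.cvtColor(c["frame"],cv2.COLOR_RGB2HSV)
mm=np.zeros(f.shape[:2],bool); mm[65:242,165:246]=True
m=big((f.max(2)<70)&mm); print(m.sum(),wrect(c,m,0.19))
k=np.array([[173,73],[238,73],[246,244],[192,246]]);P=ray(c,k,.19)[:,:2];print(P.round(3),P.mean(0))
m=big((f[...,0]>150)&(f[...,1]<60)&(f[...,2]<60)); print(wrect(c,m,.16))
E
```

```text
4698 ((520.7639770507812, 173.42373657226562), (137.73829650878906, 43.07596969604492), 10.94156551361084)
[[0.588 0.213]
 [0.598 0.163]
 [0.454 0.139]
 [0.443 0.187]] [0.52088829 0.17531201]
((505.87872314453125, 250.3265838623047), (166.8773651123047, 73.59514617919922), 10.959894180297852)
```

View pics/w1c.png

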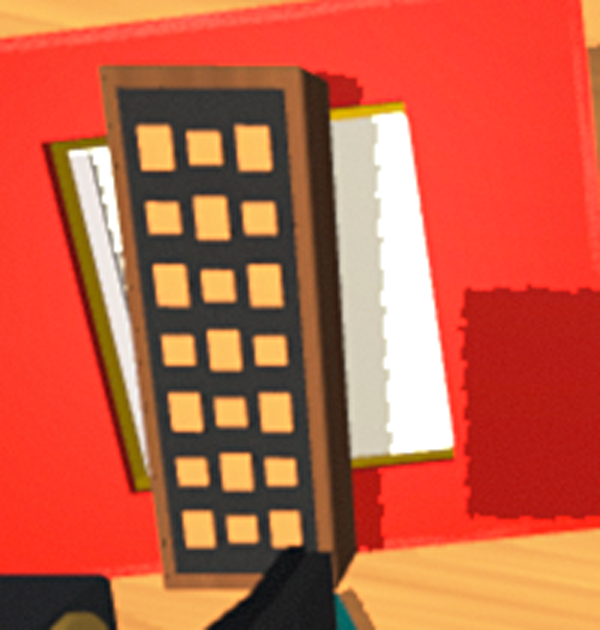

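Block top centre (0.521, 0.174) at 10.9°, and the two views agree to about 2 mm. Going above it.

```bash
python3 -m pendant '[[-0.12,-0.1,0,0,0,0],[-0.25,-0.2,0,0,0,0],[-0.4,-0.3,0,0,0,0],[-0.6,-0.36,0,0,0,0],[-0.8,-0.36,0,0,0,0],[-0.94,-0.36,0,0,0,0],[-0.94,-0.36,0,0,0,0],[-0.94,-0.36,0,0,0,0]]'
python3 - <<'E'
from h import *
plan([0.521,0.174,0.166],[180,0,-79.1])
c=cam("wrist"); save(c,"w2.png")
E
```

```text
time_s: 7.4
tool_pos: [0.5217, 0.1729, 0.2744]
tool_rot: [180.0, -0.1, -79.0]
force: [0.2, -0.3, 0.2]
grip_width: 0.0873
t 7.4 pos [0.5217 0.1729 0.2744] rot [ 1.8e+02 -1.0e-01 -7.9e+01] q [  25.    9.  -51.   92.    7.   83. -106.]
shift [-0.013  0.005  1.084] turn [ 0.    -0.001  0.001]
```

View pics/w2.png

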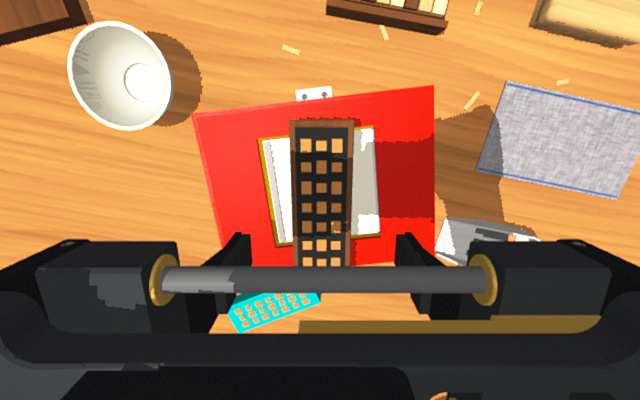

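The block sits centred between the fingers (px 322). Descending, then gripping.

```bash
python3 -m pendant '[[0,0,0.15,0,0,0],[0,0,0.35,0,0,0],[0,0,0.5,0,0,0],[0,0,0.65,0,0,0],[0,0,0.8,0,0,0],[0,0,0.9,0,0,0],[0,0,1,0,0,0],[0,0,1,0,0,0]]'
python3 -m pendant '[[0,0,0.04,0,0,0],[0,0,0.07,0,0,0],[0,0,0.07,0,0,0],[0,0,0.07,0,0,0],[0,0,0.07,0,0,0],[0,0,0.07,0,0,0],[0,0,0.07,0,0,0],[0,0,0.07,0,0,0]]'
python3 -m pendant '[[0,0,0,0,0,0],[0,0,0,0,0,0],[0,0,0,0,0,0],[0,0,0,0,0,0],[0,0,0,0,0,0],[0,0,0,0,0,0],[0,0,-0.1,0,0,0],[0,0,-0.2,0,0,0]]' 40 25

```

```text
time_s: 8.45
tool_pos: [0.521, 0.174, 0.1738]
tool_rot: [179.9, -0.0, -79.0]
force: [-0.5, 0.1, -0.1]
grip_width: 0.0867
time_s: 9.45
tool_pos: [0.5214, 0.1741, 0.1676]
tool_rot: [-180.0, -0.0, -79.0]
force: [-0.7, -0.4, -0.4]
grip_width: 0.087
time_s: 10.45
tool_pos: [0.5213, 0.1741, 0.1881]
tool_rot: [180.0, -0.0, -79.0]
force: [-0.1, -0.2, -1.1]
grip_width: 0.0538
```

```bash
python3 -m pendant '[[0,0,-0.2,0,0,0],[0.1,-0.1,-0.35,0,0,0],[0.25,-0.2,-0.4,0,0,0],[0.4,-0.3,-0.4,0,0,0],[0.55,-0.4,-0.4,0,0,0],[0.7,-0.5,-0.4,0,0,0],[0.85,-0.55,-0.4,0,0,0],[1,-0.6,-0.4,0,0,0]]'
python3 -m pendant '[[0.15,0,0,0,0,-0.11],[0.3,0,0,0,0,-0.22],[0.45,0,0,0,0,-0.33],[0.6,0,0,0,0,-0.44],[0.75,0,0,0,0,-0.55],[0.9,0,0,0,0,-0.66],[1,0,0,0,0,-0.77],[1,0,0,0,0,-0.88]]'
python3 - <<'E'
from h import *
plan([0.625,-0.170,0.1],[180,0,-1])
E
```

```text
time_s: 11.45
tool_pos: [0.5997, 0.0865, 0.2272]
tool_rot: [180.0, 0.0, -79.0]
force: [-0.5, 0.3, -2.2]
grip_width: 0.0539
time_s: 12.45
tool_pos: [0.6188, -0.013, 0.2274]
tool_rot: [180.0, 0.0, 0.4]
force: [0.2, 0.4, -2.6]
grip_width: 0.054
t 12.45 pos [ 0.6188 -0.013   0.2274] rot [180.    0.    0.4] q [ 43.  24. -58.  86.  21.  81. -16.]
shift [0.051 1.57  1.275] turn [0.001 0.    0.016]
```

```bash
python3 -m pendant '[[0.05,0.15,0,0,0,0.01],[0.05,0.3,0.1,0,0,0.01],[0.05,0.45,0.2,0,0,0.01],[0.05,0.6,0.35,0,0,0.01],[0.05,0.75,0.5,0,0,0.01],[0.05,0.85,0.6,0,0,0.01],[0.05,0.95,0.7,0,0,0.01],[0.05,1,0.8,0,0,0.01]]'
python3 -m pendant '[[0,0.15,0.15,0,0,0],[0,0.3,0.3,0,0,0],[0,0.4,0.4,0,0,0],[0,0.5,0.5,0,0,0],[0,0.57,0.6,0,0,0],[0,0.57,0.7,0,0,0],[0,0.57,0.8,0,0,0],[0,0.57,0.8,0,0,0]]'
python3 - <<'E'
from h import *
plan([0.625,-0.170,0.0115],[180,0,-1])
c=cam("scene"); save(c,"s3.png",(180,130,480,340),2.6)
E
```

```text
time_s: 13.45
tool_pos: [0.624, -0.1114, 0.147]
tool_rot: [180.0, -0.0, -0.7]
force: [-1.2, 0.2, -1.5]
grip_width: 0.0537
time_s: 14.45
tool_pos: [0.6226, -0.1669, 0.0666]
tool_rot: [-180.0, 0.1, -0.6]
force: [0.1, 0.3, -0.8]
grip_width: 0.0538
t 14.45 pos [ 0.6226 -0.1669  0.0666] rot [-1.8e+02  1.0e-01 -6.0e-01] q [ 51.  34. -51.  92.  28.  67.  -7.]
shift [0.025 0.031 0.55 ] turn [-0.     0.001  0.004]
```

View pics/s3.png

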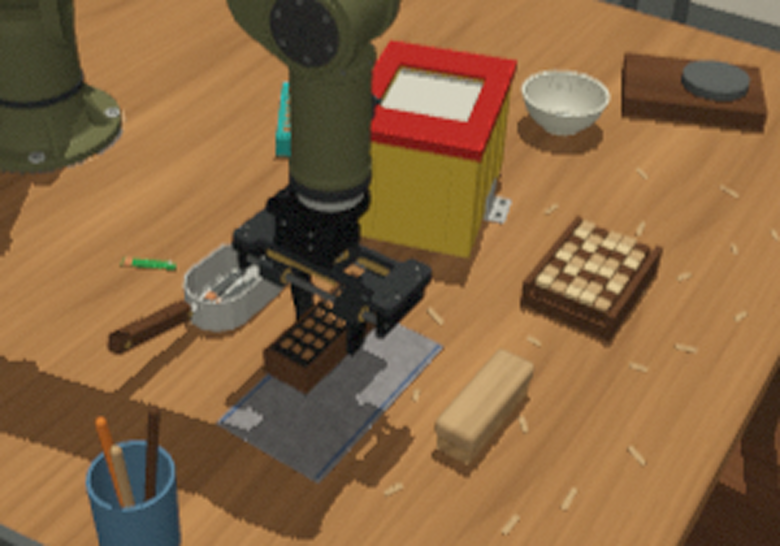

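```bash
python3 -m pendant '[[0.02,0.03,0.1,0,0,0],[0.02,0.03,0.2,0,0,0],[0.02,0.03,0.3,0,0,0],[0.02,0.03,0.37,0,0,0],[0.02,0.03,0.43,0,0,0],[0.02,0.03,0.48,0,0,0],[0.02,0.03,0.52,0,0,0],[0.02,0.03,0.54,0,0,0]]'
```

```text
time_s: 15.5
tool_pos: [0.6252, -0.1708, 0.0134]
tool_rot: [180.0, 0.0, -0.7]
force: [0.7, 0.4, -1.9]
grip_width: 0.0537
```

```bash
python3 -m pendant '[[0,0,0.005,0,0,0],[0,0,0.01,0,0,0],[0,0,0.015,0,0,0],[0,0,0.02,0,0,0],[0,0,0.025,0,0,0],[0,0,0.025,0,0,0],[0,0,0.025,0,0,0],[0,0,0.025,0,0,0]]'
python3 -m pendant '[[0,0,0,0,0,0],[0,0,0,0,0,0],[0,0,0,0,0,0],[0,0,0,0,0,0],[0,0,-0.05,0,0,0],[0,0,-0.2,0,0,0],[0,0,-0.4,0,0,0],[0,0,-0.6,0,0,0]]' 80
```

```text
time_s: 16.5
tool_pos: [0.6252, -0.1708, 0.0115]
tool_rot: [180.0, -0.0, -0.7]
force: [-2.8, 0.7, 4.9]
grip_width: 0.0541
time_s: 17.5
tool_pos: [0.6257, -0.1708, 0.0733]
tool_rot: [180.0, -0.1, -0.7]
force: [-0.5, 0.7, 0.2]
grip_width: 0.0796
```

```bash
python3 -m pendant '[[0,0,-0.2,0,0,0],[0,0,-0.4,0,0,0],[-0.15,0,-0.6,0,0,0],[-0.3,0,-0.7,0,0,0],[-0.5,0.1,-0.7,0,0,0],[-0.7,0.3,-0.7,0,0,0],[-0.9,0.4,-0.7,0,0,0],[-1,0.5,-0.7,0,0,0]]'
python3 - <<'E'
from h import *
plan([0.453,-0.239,0.04],[180,0,-1])
c=cam("wrist"); save(c,"w4.png")
c=cam("top"); save(c,"t4.png",(200,100,500,320),2.6)
E
```

```text
time_s: 18.5
tool_pos: [0.5238, -0.2202, 0.1417]
tool_rot: [179.9, 0.0, -0.7]
force: [-0.2, -1.0, 0.5]
grip_width: 0.0801
t 18.5 pos [ 0.5238 -0.2202  0.1417] rot [179.9   0.   -0.7] q [ 68.  20. -57.  99.  18.  70.   6.]
shift [-0.706  0.196  1.017] turn [0.001 0.    0.003]
```

View pics/w4.png

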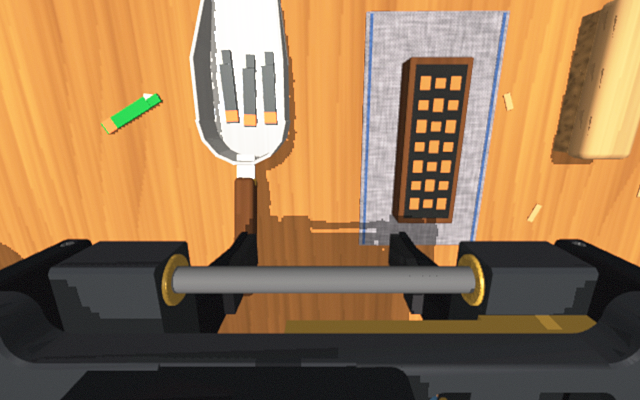

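View pics/t4.png

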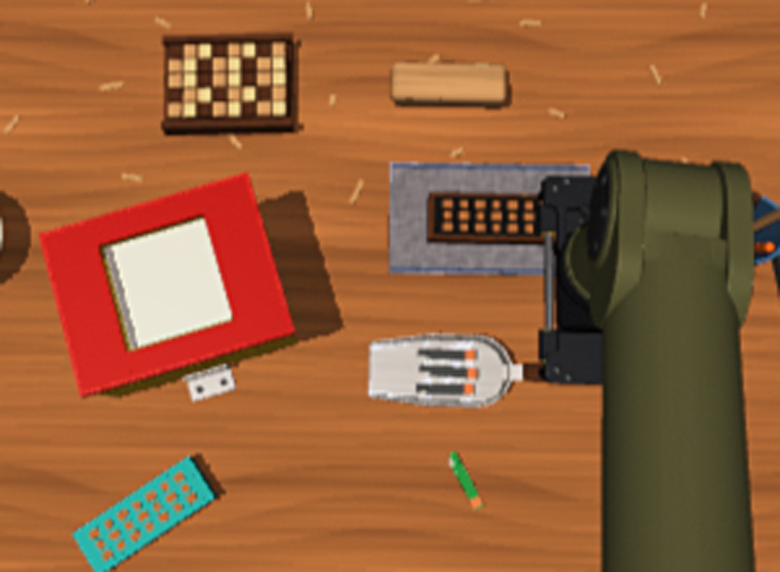

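```bash
python3 - <<'E'
from h import *
c=cam("wrist"); save(c,"w4c.png",(170,0,310,270),2.2)
f=c["frame"].astype(int)
for v in (184,195,205,215,225):
    m=(f[v].max(1)<130)&(f[v,:,0]>f[v,:,2]+10); u=np.flatnonzero(m[228:268])+228; print(v,u.min(),u.max(),f[v,232:262:3].tolist() if v==205 else '')
for n,k in dict(shoulder=[(199,110),(286,110)],frontblade=[(227,52),(248,52),(270,52)],bladeback=[(232,122),(250,125),(270,123)]).items(): print(n,ray(c,k,0.042 if n=='shoulder' else .0065).round(4).tolist())
for v,z in ((184,.042),(225,.05)): print(ray(c,[(246.5,v)],z).round(4))
E
```

```text
184 250 256 
195 250 256 
205 250 257 [[246, 169, 85], [133, 80, 46], [151, 91, 54], [140, 83, 47], [144, 87, 52], [150, 91, 52], [129, 79, 44], [62, 37, 22], [53, 33, 17], [154, 99, 56]]
215 235 256 
225 235 256 
shoulder [[0.4185, -0.1386, 0.042], [0.4932, -0.1396, 0.042]]
frontblade [[0.4368, -0.0867, 0.0065], [0.4562, -0.087, 0.0065], [0.4766, -0.0872, 0.0065]]
bladeback [[0.4352, -0.1493, 0.0065], [0.4527, -0.1523, 0.0065], [0.4726, -0.1507, 0.0065]]
[[ 0.4537 -0.2041  0.042 ]]
[[ 0.4525 -0.2414  0.05  ]]
```

View pics/w4c.png

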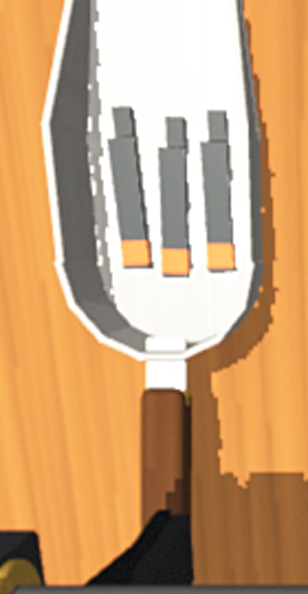

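```bash
python3 - <<'E'
from h import *
plan([0.4515,-0.2596,0.1226],[195,0,-1.5])
E
python3 -m pendant '[[-0.1,0.05,0,0.03,0,0],[-0.2,0.1,0.03,0.06,0,0],[-0.35,0.2,0.08,0.09,0,0],[-0.5,0.3,0.12,0.12,0,0],[-0.65,0.36,0.16,0.15,0,0.005],[-0.72,0.4,0.19,0.167,0,0.01],[-0.72,0.4,0.19,0.167,0,0.01],[-0.72,0.4,0.19,0.167,0,0.01]]' 60
python3 - <<'E'
from h import *
plan([0.4515,-0.2337,0.026],[195,0,-1.5])
c=cam("scene"); save(c,"s5.png",(180,130,480,340),2.6)
E
```

```text
t 18.65 pos [ 0.5247 -0.2203  0.1415] rot [180.   -0.   -0.8] q [ 68.  20. -57.  99.  18.  70.   6.]
shift [-0.727  0.403  0.189] turn [0.167 0.001 0.008]
time_s: 19.65
tool_pos: [0.4532, -0.2576, 0.1225]
tool_rot: [-165.0, 0.1, -1.5]
force: [-0.4, 0.5, 0.4]
grip_width: 0.0597
t 19.65 pos [ 0.4532 -0.2576  0.1225] rot [-1.65e+02  1.00e-01 -1.50e+00] q [ 83.  24. -58. 101.   7.  73.  23.]
shift [-0.023  0.02   0.994] turn [-0.     0.001  0.   ]
```

View pics/s5.png

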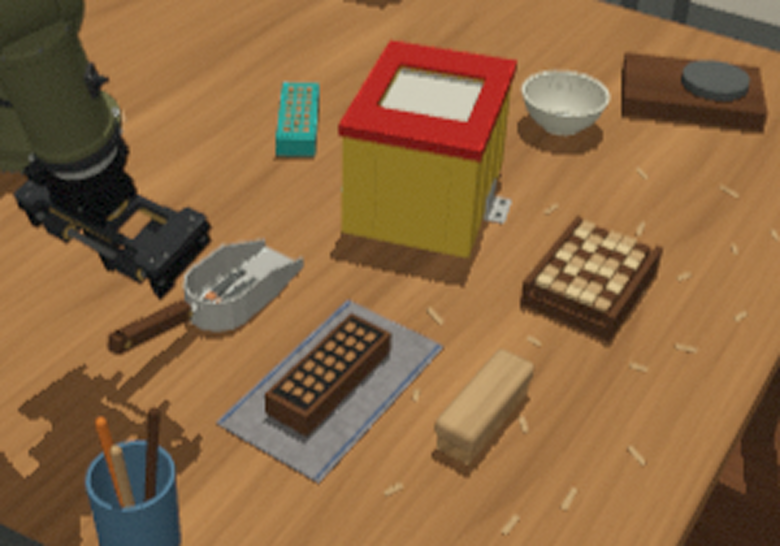

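The block lies flat on the mat with the carved face up (crop px 330,370), and the gripper is poised above the handle. Advancing and gripping.

```bash
python3 -m pendant '[[-0.02,0.02,0.15,0,0,0],[-0.02,0.02,0.3,0,0,0],[-0.02,0.02,0.45,0,0,0],[-0.02,0.02,0.6,0,0,0],[-0.02,0.02,0.75,0,0,0],[-0.02,0.02,0.85,0,0,0],[-0.02,0.02,0.95,0,0,0],[-0.02,0.02,0.99,0,0,0]]'
python3 - <<'E'
from h import *
plan([0.4515,-0.2337,0.026],[195,0,-1.5])
c=cam("wrist"); save(c,"w6.png")
E
```

```text
time_s: 20.7
tool_pos: [0.4505, -0.2346, 0.0254]
tool_rot: [-165.0, 0.1, -1.6]
force: [-0.6, -0.3, 0.9]
grip_width: 0.0601
t 20.7 pos [ 0.4505 -0.2346  0.0254] rot [-1.65e+02  1.00e-01 -1.60e+00] q [ 79.  29. -55. 107.  11.  62.  19.]
shift [ 0.01  -0.011 -0.004] turn [-0.001  0.001 -0.001]
```

View pics/w6.png

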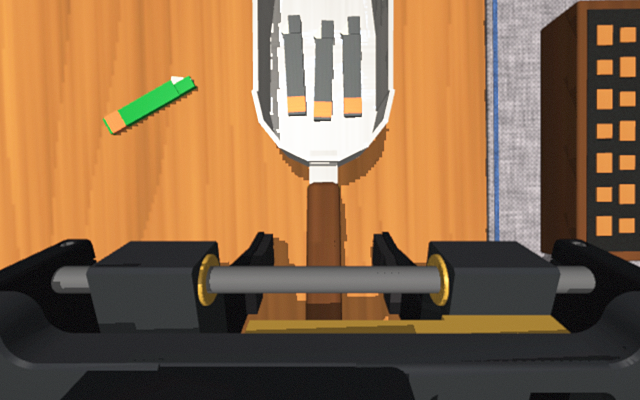

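```bash
python3 -m pendant '[[0,0,0,0,0,0],[0,0,0,0,0,0],[0,0,0,0,0,0],[0,0,0,0,0,0],[0,0,0,0,0,0],[0,-0.03,-0.1,0,0,0],[0,-0.05,-0.2,0,0,0],[0,-0.08,-0.3,0,0,0]]' 5 50
python3 - <<'E'
from h import *
plan([0.5,-0.1,0.25],[195,0,-1.5])
c=cam("scene"); save(c,"s7.png",(180,130,480,340),2.6)
E
```

```text
time_s: 21.75
tool_pos: [0.4507, -0.2352, 0.0577]
tool_rot: [-165.0, 0.1, -1.6]
force: [-0.6, -0.5, -2.9]
grip_width: 0.0174
t 21.75 pos [ 0.4507 -0.2352  0.0577] rot [-1.65e+02  1.00e-01 -1.60e+00] q [ 81.  27. -56. 106.   9.  65.  20.]
shift [ 0.452 -1.816 -1.505] turn [ 0.     0.001 -0.001]
```

View pics/s7.png

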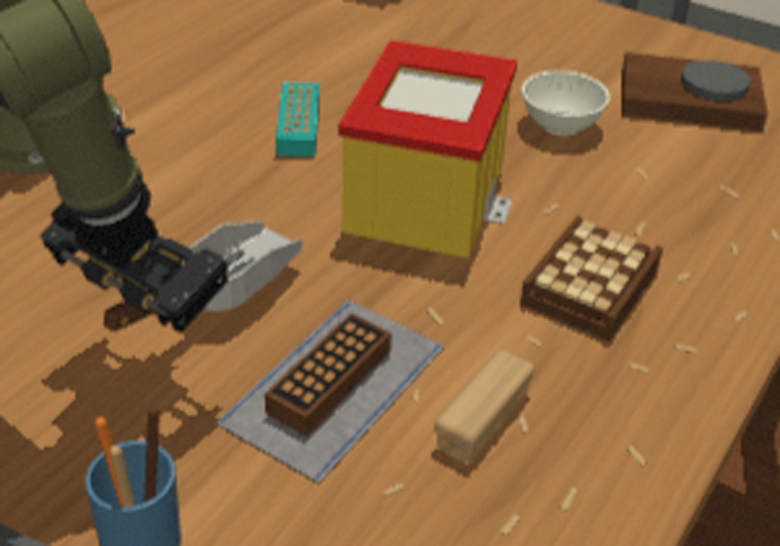

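```bash
cat >> h.py <<'E'
def T(Rm,p):
    M=np.eye(4);M[:3,:3]=Rm;M[:3,3]=p;return M
MOUTH=T(R.from_euler('z',107.5,degrees=True).as_matrix(),[0.5315,0.1735,0.160])
CUP0=T(R.from_euler('z',88.5,degrees=True).as_matrix(),[0.4545,-0.1205,0])
TOOL0=T(R.from_euler('xyz',[-165,.1,-1.6],degrees=True).as_matrix(),[0.4505,-0.2346,0.0254])
TCT=np.linalg.inv(CUP0)@TOOL0
def tool_for(rx,rz,pitch,ry=0):
    Rm=R.from_euler('y',pitch,degrees=True).as_matrix()
    c=MOUTH@T(Rm,np.array([rx,ry,rz])/1000)@T(np.eye(3),[-0.085,0,0])
    return c@TCT
def toolnow():
    o=env.get_obs(); return T(R.from_euler('xyz',o["tool_rot"],degrees=True).as_matrix(),o["tool_pos"])
def rows(start,targets):
    for t in targets:
        M=np.linalg.inv(start)@t
        print((M[:3,3]/0.1).round(3),(R.from_matrix(M[:3,:3]).as_rotvec(degrees=True)/90).round(3))
def rimnow():
    c=toolnow()@np.linalg.inv(TCT)@T(np.eye(3),[0.085,0,0])
    m=np.linalg.inv(MOUTH)@c
    return (m[:3,3]*1000).round(1), R.from_matrix(m[:3,:3]).as_euler('zyx',degrees=True).round(1), c[:3,3].round(4)
E
python3 - <<'E'
from h import *
for a in [(-100,45,0),(-20,45,0),(20,15,20),(35,-38,25),(10,-68,55)]:
    t=tool_for(*a); print(a,t[:3,3].round(3),R.from_matrix(t[:3,:3]).as_euler('xyz',degrees=True).round(1))
rows(toolnow(),[tool_for(-100,45,0)])
E
```

```text
(-100, 45, 0) [ 0.62  -0.112  0.23 ] [-1.65e+02  1.00e-01  1.74e+01]
(-20, 45, 0) [ 0.596 -0.036  0.23 ] [-1.65e+02  1.00e-01  1.74e+01]
(20, 15, 20) [0.578 0.022 0.267] [1.75e+02 1.00e-01 1.74e+01]
(35, -38, 25) [0.571 0.045 0.229] [170.    0.   17.4]
(10, -68, 55) [0.556 0.094 0.27 ] [140.   -0.   17.4]
[ 1.655 -1.677 -1.327] [ 0.    -0.055 -0.203]
```

```bash
python3 -m pendant '[[0.02,-0.08,-0.15,0,0,0],[0.08,-0.17,-0.3,0,-0.005,-0.02],[0.16,-0.28,-0.45,0,-0.01,-0.035],[0.26,-0.4,-0.6,0,-0.015,-0.05],[0.37,-0.52,-0.75,0,-0.02,-0.065],[0.48,-0.64,-0.88,0,-0.02,-0.08],[0.58,-0.75,-0.97,0,-0.025,-0.09],[0.66,-0.83,-1,0,-0.027,-0.1]]'
python3 - <<'E'
from h import *
print(rimnow())
rows(toolnow(),[tool_for(-100,45,0),tool_for(-60,45,5)])
print(env.get_obs()["qpos"].round(0))
E
```

```text
time_s: 22.8
tool_pos: [0.5194, -0.1818, 0.1757]
tool_rot: [-165.0, 0.1, 7.9]
force: [1.0, 0.6, -2.9]
grip_width: 0.0178
(array([-139. ,   84.4,   -9.6]), array([-9.5, -0. , -0. ]), array([0.4928, 0.0156, 0.1504]))
[ 1.096 -0.675 -0.386] [-0.    -0.028 -0.102]
[ 1.024 -1.129 -0.443] [-0.056 -0.023 -0.103]
[ 73.  26. -61.  93.   8.  79.  19.]
```

```bash
python3 -m pendant '[[0.05,-0.04,-0.1,0,0,0],[0.15,-0.1,-0.22,0,-0.004,-0.015],[0.3,-0.2,-0.34,0,-0.008,-0.03],[0.45,-0.3,-0.39,0,-0.012,-0.045],[0.6,-0.4,-0.39,0,-0.017,-0.06],[0.75,-0.5,-0.39,0,-0.02,-0.075],[0.9,-0.6,-0.39,0,-0.025,-0.09],[1,-0.67,-0.39,0,-0.028,-0.102]]'
python3 - <<'E'
from h import *
print(rimnow())
s=toolnow()
rows(s,[tool_for(-70,45,0),tool_for(-20,42,8),tool_for(0,35,15)])
c=cam("scene"); save(c,"s8.png",(230,80,480,270),3)
c=cam("top"); save(c,"t8.png",(200,120,440,300),3)
E
```

```text
time_s: 23.8
tool_pos: [0.6105, -0.1146, 0.2296]
tool_rot: [-164.9, 0.2, 17.3]
force: [0.6, -0.2, -3.5]
grip_width: 0.0172
(array([-99.4,  10.1,  44.6]), array([-0.1, -0.1,  0.1]), array([0.5518, 0.0757, 0.2046]))
[ 0.102 -0.286  0.069] [-0.001  0.001 -0.001]
[ 0.099 -0.886 -0.023] [-0.09   0.001 -0.001]
[ 0.098 -1.197 -0.107] [-0.168  0.002 -0.001]
```

View pics/s8.png

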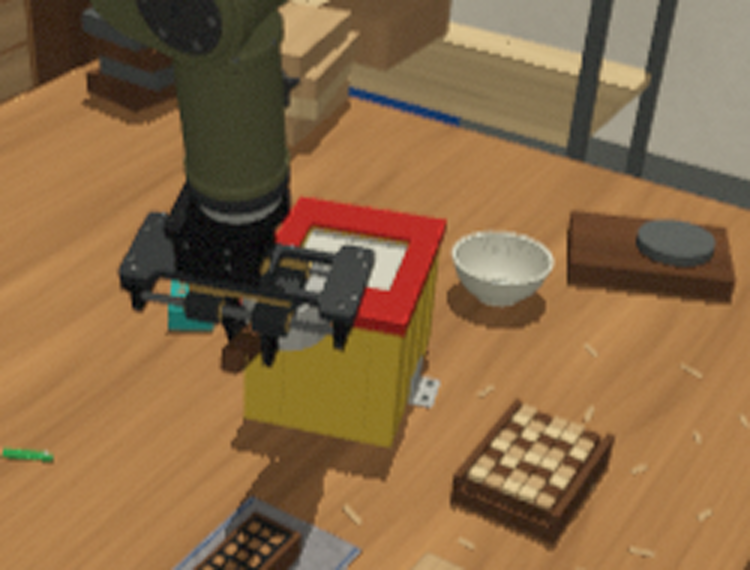

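View pics/t8.png

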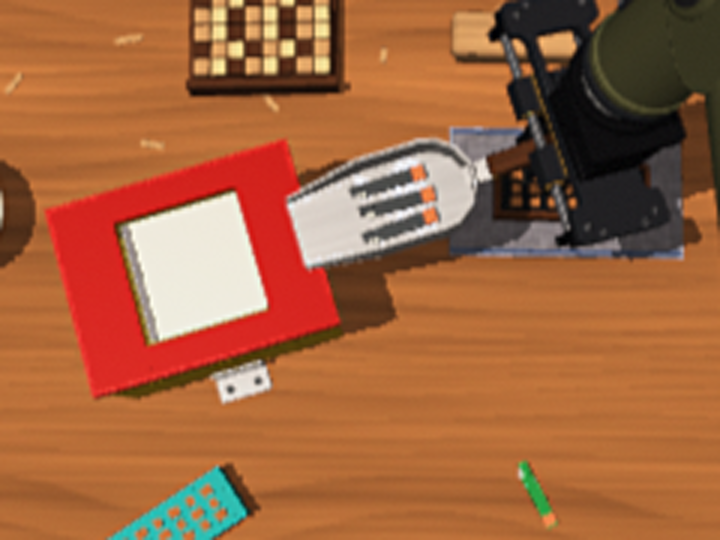

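```bash
python3 - <<'E'
from h import *
c=cam("top")
k=np.array([[288,200],[308,270]])/3+[200,120]
for q in (ray(c,k,0.2066),):
    m=(q-MOUTH[:3,3])@MOUTH[:3,:3]; print((m*1000).round(1),(m.mean(0)*1000).round(1))
k=np.array([[117,223],[236,191],[268,307],[150,344]])/3+[200,120]
for z in (.16,.152):
    q=ray(c,k,z); m=(q-MOUTH[:3,3])@MOUTH[:3,:3]; print(z,(m*1000).round(1).tolist(),(m.mean(0)*1000).round(1))
E
```

```text
[[-98.8 -19.9  46.6]
 [-98.2  41.4  46.6]] [-98.5  10.7  46.6]
0.16 [[51.0, -54.3, -0.0], [-56.1, -51.1, -0.0], [-54.9, 54.7, -0.0], [50.8, 55.8, -0.0]] [-2.3  1.3 -0. ]
0.152 [[52.3, -56.3, -8.0], [-55.6, -53.0, -8.0], [-54.3, 53.6, -8.0], [52.1, 54.7, -8.0]] [-1.3 -0.2 -8. ]
```

Rim measured at (-98.5, 10.7) mm in the mouth frame, against (-99.4, 10.1) predicted: agreed within 1 mm. Moving over the mouth.

```bash
python3 -m pendant '[[0.02,-0.1,0,-0.01,0,0],[0.05,-0.22,0,-0.02,0,0],[0.08,-0.35,0,-0.035,0,0],[0.1,-0.48,0,-0.05,0,0],[0.1,-0.6,-0.01,-0.065,0,0],[0.1,-0.72,-0.02,-0.08,0,0],[0.1,-0.82,-0.02,-0.09,0,0],[0.1,-0.886,-0.023,-0.09,0,0]]'
python3 - <<'E'
from h import *
print(rimnow(),env.get_obs()["qpos"].round(0))
s=toolnow()
rows(s,[tool_for(0,30,15),tool_for(25,10,22),tool_for(35,-4,23),tool_for(35,-25,25)])
E
```

```text
time_s: 24.95
tool_pos: [0.5943, -0.0297, 0.2554]
tool_rot: [-173.1, 0.2, 17.3]
force: [-0.4, -0.1, -4.0]
grip_width: 0.0176
(array([-19. ,   0.2,  42.3]), array([-0. ,  8.1,  0.1]), array([0.5371, 0.1553, 0.2023])) [ 52.  24. -63.  85.  15.  85.   7.]
[ 0.001 -0.28  -0.074] [-0.077  0.001 -0.   ]
[ 0.    -0.636 -0.051] [-0.155  0.001 -0.   ]
[ 0.    -0.739  0.071] [-0.166  0.001 -0.   ]
[ 0.    -0.757  0.225] [-0.188  0.001 -0.   ]
```

```bash
python3 -m pendant '[[0,-0.1,-0.03,-0.03,0,0],[0,-0.2,-0.05,-0.055,0,0],[0,-0.3,-0.075,-0.08,0,0],[0,-0.43,-0.07,-0.11,0,0],[0,-0.55,-0.06,-0.14,0,0],[0,-0.64,-0.05,-0.155,0,0],[0,-0.7,0.02,-0.163,0,0],[0,-0.739,0.071,-0.166,0,0]]'
python3 - <<'E'
from h import *
print(rimnow(),env.get_obs()["qpos"].round(0))
s=toolnow()
rows(s,[tool_for(37,-20,24),tool_for(35,-38,25),tool_for(28,-50,33),tool_for(20,-60,43),tool_for(10,-68,55)])
c=cam("top"); save(c,"t9.png",(200,120,440,300),3)
E
```

```text
time_s: 25.95
tool_pos: [0.5725, 0.04, 0.2565]
tool_rot: [172.0, 0.2, 17.3]
force: [-0.3, -0.6, -1.3]
grip_width: 0.0175
(array([33.7, -0. , -4.7]), array([-0.1, 23. ,  0.2]), array([0.5214, 0.2057, 0.1553])) [ 42.  16. -64.  91.  23.  83.  -7.]
[ 0.001 -0.067  0.114] [-0.011  0.002 -0.001]
[ 0.001 -0.087  0.263] [-0.022  0.002 -0.001]
[ 0.001 -0.167  0.145] [-0.111  0.002 -0.001]
[-0.001 -0.313 -0.023] [-0.222  0.002 -0.   ]
[-0.002 -0.539 -0.21 ] [-0.356  0.003 -0.   ]
```

View pics/t9.png

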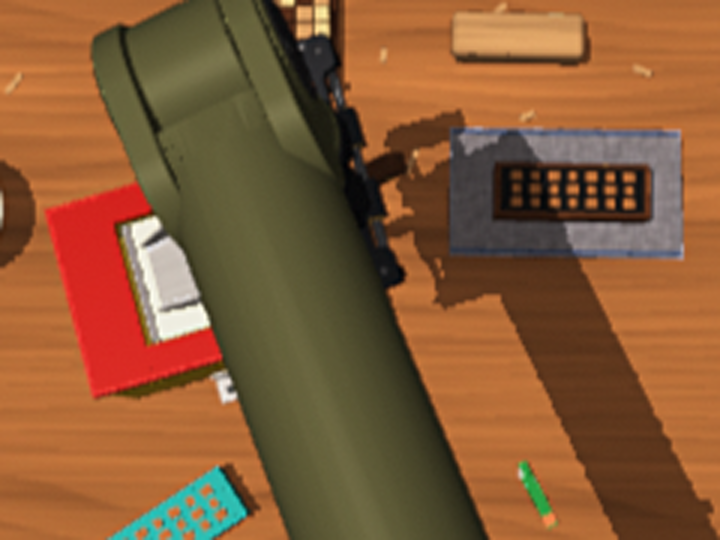

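```bash
python3 -m pendant '[[0,-0.04,0.06,-0.006,0,0],[0,-0.067,0.114,-0.011,0,0],[0,-0.075,0.17,-0.015,0,0],[0,-0.08,0.22,-0.018,0,0],[0,-0.087,0.263,-0.022,0,0],[0,-0.087,0.263,-0.022,0,0],[0,-0.087,0.263,-0.022,0,0],[0,-0.087,0.263,-0.022,0,0]]' 5 60
python3 - <<'E'
from h import *
print(rimnow(),env.get_obs()["qpos"].round(0))
s=toolnow()
rows(s,[tool_for(30,-50,31),tool_for(24,-58,38),tool_for(18,-64,46),tool_for(10,-68,55)])
c=cam("scene"); save(c,"s10.png",(230,80,480,270),3)
E
```

```text
time_s: 27.0
tool_pos: [0.571, 0.0451, 0.2297]
tool_rot: [170.1, 0.2, 17.3]
force: [-1.0, 2.5, -2.0]
grip_width: 0.0175
(array([ 35.6,  -0. , -37.2]), array([-0.1, 24.9,  0.2]), array([0.5208, 0.2075, 0.1228])) [ 40.  17. -63.  94.  25.  80. -10.]
[-0.001 -0.058 -0.057] [-0.068  0.002 -0.   ]
[-0.001 -0.142 -0.176] [-0.145  0.002 -0.   ]
[-0.002 -0.27  -0.323] [-0.234  0.002 -0.   ]
[-0.003 -0.432 -0.481] [-0.334  0.002  0.   ]
```

View pics/s10.png

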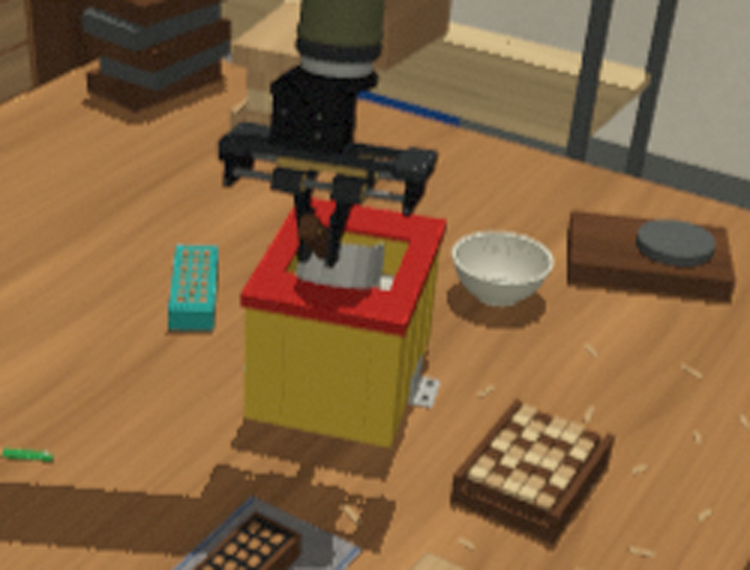

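```bash
python3 - <<'E'
from h import *
rows(toolnow(),[tool_for(34,-42,28.5),tool_for(32,-46,32),tool_for(26,-55,39),tool_for(18,-62,46),tool_for(12,-67,53),tool_for(9,-69,57)])
E
```

```text
[-0.001 -0.043 -0.065] [-0.04   0.002 -0.   ]
[-0.001 -0.087 -0.131] [-0.079  0.002 -0.   ]
[-0.002 -0.176 -0.238] [-0.157  0.002 -0.   ]
[-0.002 -0.267 -0.343] [-0.234  0.002  0.   ]
[-0.003 -0.395 -0.451] [-0.312  0.002  0.   ]
[-0.004 -0.48  -0.512] [-0.357  0.002  0.   ]
```

```bash
python3 -m pendant '[[0,-0.043,-0.065,-0.04,0,0],[0,-0.087,-0.131,-0.079,0,0],[0,-0.176,-0.238,-0.157,0,0],[0,-0.267,-0.343,-0.234,0,0],[0,-0.395,-0.451,-0.312,0,0],[0,-0.48,-0.512,-0.357,0,0],[0,-0.48,-0.512,-0.357,0,0],[0,-0.48,-0.512,-0.357,0,0]]'
python3 - <<'E'
from h import *
print(rimnow(),env.get_obs()["qpos"].round(0),env.get_obs()["force"])
c=cam("scene"); save(c,"s11.png",(230,80,480,270),3)
c=cam("wrist"); save(c,"w11.png")
E
```

```text
time_s: 28.05
tool_pos: [0.5547, 0.0984, 0.2715]
tool_rot: [138.0, 0.2, 17.3]
force: [-0.5, 1.9, -1.0]
grip_width: 0.0174
(array([  8.7,  -0. , -69.3]), array([-0.2, 57. ,  0.4]), array([0.5289, 0.1818, 0.0907])) [ 10.  21. -58.  94.  53. 100. -36.] [-0.47521789  1.94395426 -0.9940922 ]
```

View pics/s11.png

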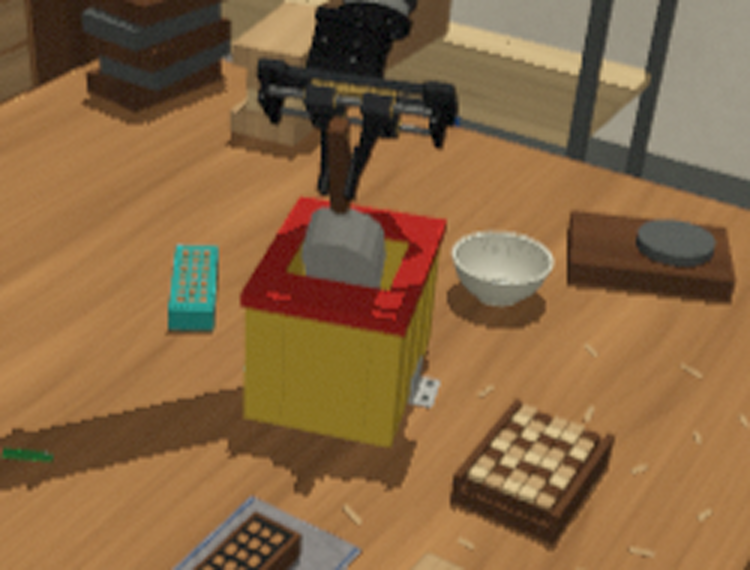

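View pics/w11.png

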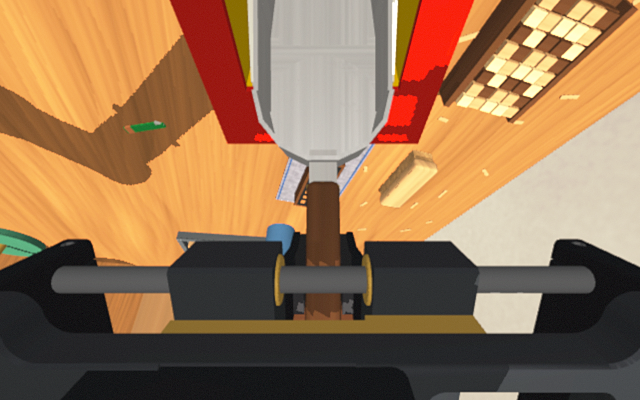

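```bash
python3 - <<'E'
from h import *
rows(toolnow(),[tool_for(6,-73,61)])
E
```

```text
[-0.005 -0.073 -0.088] [-0.044  0.003 -0.   ]
```

```bash
python3 -m pendant '[[0,-0.07,-0.085,-0.044,0,0],[0,-0.07,-0.085,-0.044,0,0],[0,-0.07,-0.085,-0.044,0,0],[0,-0.07,-0.085,-0.044,0,0],[0,-0.07,-0.085,-0.044,0,0],[0,-0.07,-0.085,-0.044,0,0],[0,-0.07,-0.085,-0.044,0,0],[0,-0.07,-0.085,-0.044,0,0]]'
python3 - <<'E'
from h import *
print(rimnow())
rows(toolnow(),[tool_for(-10,-45,61),tool_for(-20,-15,58),tool_for(-25,20,50),tool_for(-40,50,35)])
c=cam("top"); save(c,"t12.png",(200,120,440,300),3)
E
```

```text
time_s: 29.15
tool_pos: [0.5513, 0.1086, 0.2736]
tool_rot: [133.9, 0.2, 17.3]
force: [-1.3, 1.4, -0.8]
grip_width: 0.0174
(array([  6.3,   0.1, -73. ]), array([-0.2, 61.1,  0.4]), array([0.5295, 0.1795, 0.087 ]))
[-0.004  0.315 -0.075] [0.001 0.002 0.001]
[-0.004  0.638 -0.113] [0.034 0.002 0.001]
[-0.004  0.998 -0.049] [0.123 0.002 0.   ]
[-1.000e-03  1.352e+00  3.740e-01] [ 0.29   0.002 -0.   ]
```

View pics/t12.png

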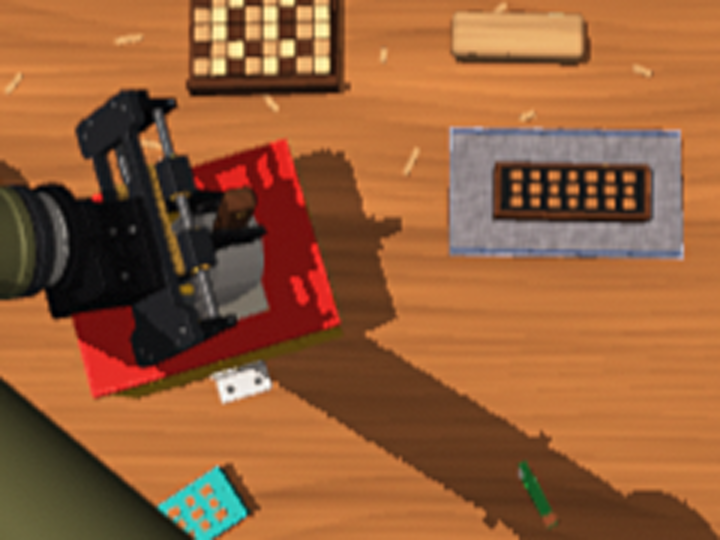

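```bash
python3 -m pendant '[[0,0.1,-0.025,0,0,0],[0,0.2,-0.05,0,0,0],[0,0.315,-0.075,0,0,0],[0,0.45,-0.09,0.01,0,0],[0,0.55,-0.1,0.02,0,0],[0,0.64,-0.113,0.034,0,0],[0,0.8,-0.09,0.07,0,0],[0,0.998,-0.05,0.123,0,0]]'
python3 - <<'E'
from h import *
print(rimnow(),env.get_obs()["force"])
rows(toolnow(),[tool_for(-50,50,35),tool_for(-100,60,15),tool_for(-120,60,0)])
c=cam("wrist"); save(c,"w13.png")
c=cam("scene"); save(c,"s13.png",(230,80,480,270),3)
E
```

```text
time_s: 30.2
tool_pos: [0.5707, 0.0449, 0.3487]
tool_rot: [145.1, 0.3, 17.3]
force: [0.0, 0.4, -2.3]
grip_width: 0.017
(array([-25.7,   1.1,  20. ]), array([-0.1, 49.9,  0.4]), array([0.5382, 0.1487, 0.18  ])) [ 0.00516731  0.41324139 -2.3237736 ]
[0.006 0.505 0.397] [0.166 0.003 0.001]
[0.011 0.94  1.298] [ 0.388  0.003 -0.   ]
[0.015 0.923 1.904] [ 0.555  0.002 -0.001]
```

View pics/w13.png

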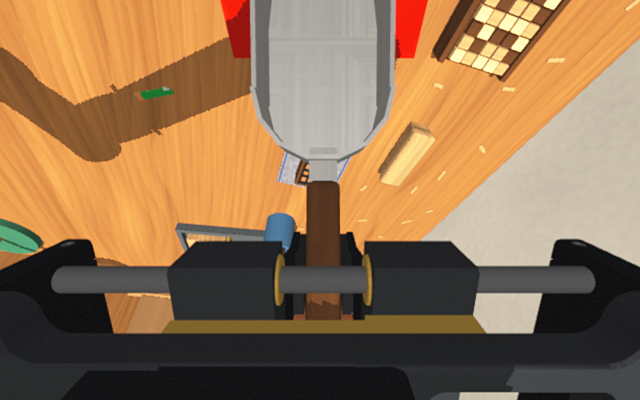

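View pics/s13.png

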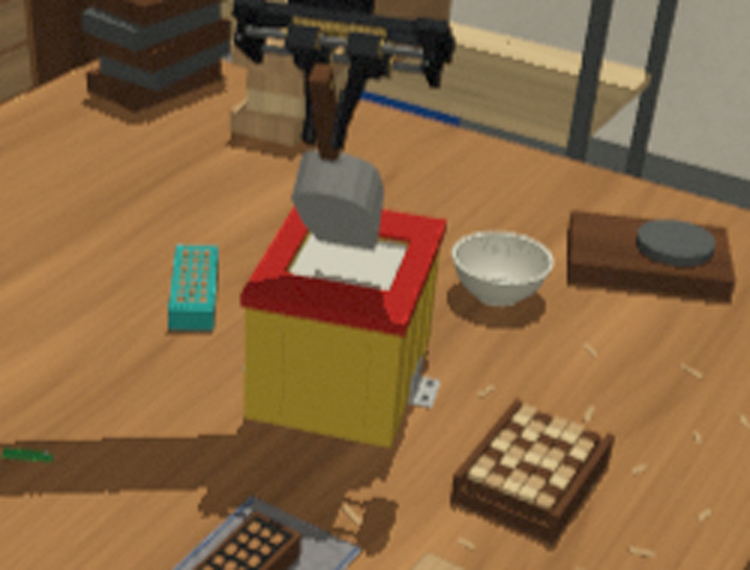

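The cup is empty, the flap is shut with nothing on it, and the vertical force dropped from about 3.5 to 2.3 N. Bringing the cup back to its old spot.

```bash
python3 -m pendant '[[0,0.15,0.08,0.04,0,0],[0,0.32,0.2,0.09,0,0],[0,0.5,0.4,0.166,0,0],[0,0.62,0.55,0.22,0,0],[0,0.72,0.68,0.26,0,0],[0,0.8,0.8,0.3,0,0],[0,0.86,0.92,0.33,0,0],[0,0.9,1,0.35,0,0]]'
python3 - <<'E'
from h import *
print(rimnow(),env.get_obs()["qpos"].round(0))
up=TOOL0.copy(); up[2,3]+=0.15
rows(toolnow(),[tool_for(-130,60,0),up])
E
```

```text
time_s: 31.3
tool_pos: [0.6094, -0.0803, 0.3171]
tool_rot: [176.6, 0.3, 17.2]
force: [0.1, 0.1, -2.1]
grip_width: 0.0174
(array([-84.5,   0.9,  70.1]), array([-0.2, 18.4,  0.3]), array([0.556 , 0.0926, 0.2301])) [ 47.  19. -57.  79.  20.  90.   9.]
[0.017 0.593 0.753] [ 0.204  0.002 -0.002]
[-1.967  0.917  1.485] [0.203 0.024 0.209]
```

```bash
python3 -m pendant '[[-0.02,0.1,0.08,0.03,0,0],[-0.06,0.2,0.17,0.06,0,0],[-0.13,0.32,0.28,0.09,0,0],[-0.22,0.42,0.38,0.12,0,0],[-0.32,0.5,0.48,0.15,0,0],[-0.44,0.56,0.57,0.18,0,0],[-0.57,0.6,0.65,0.2,0,0],[-0.7,0.63,0.72,0.204,0,0]]'
python3 - <<'E'
from h import *
print(rimnow(),env.get_obs()["qpos"].round(0))
up=TOOL0.copy(); up[2,3]+=0.1
rows(toolnow(),[up])
E
```

```text
time_s: 32.3
tool_pos: [0.5619, -0.1651, 0.2497]
tool_rot: [-165.0, 0.2, 17.2]
force: [-0.1, 1.1, -2.1]
grip_width: 0.0174
(array([-132.9,   71.3,   64.2]), array([-0.2,  0. ,  0.1]), array([0.5035, 0.0253, 0.2242])) [ 62.  27. -56.  81.   8.  90.  24.]
[-1.265  0.645  1.119] [0.001 0.055 0.202]
```

```bash
python3 -m pendant '[[-0.12,0.07,0.08,0,0.007,0.025],[-0.25,0.15,0.18,0,0.014,0.05],[-0.38,0.24,0.29,0,0.02,0.08],[-0.52,0.32,0.4,0,0.03,0.11],[-0.65,0.4,0.52,0,0.037,0.14],[-0.78,0.48,0.64,0,0.044,0.165],[-0.9,0.55,0.76,0,0.05,0.19],[-1,0.6,0.88,0,0.055,0.202]]'
python3 - <<'E'
from h import *
print(rimnow()[2])
up=TOOL0.copy(); up[2,3]+=0.02
rows(toolnow(),[up])
E
```

```text
time_s: 33.3
tool_pos: [0.4768, -0.2279, 0.1498]
tool_rot: [-165.2, 0.0, -1.6]
force: [0.1, -0.9, -1.5]
grip_width: 0.0177
[ 0.4831 -0.0289  0.1238]
[-0.26   0.339  0.991] [ 0.002 -0.001 -0.   ]
```

```bash
python3 -m pendant '[[-0.05,0.05,0.12,0,0,0],[-0.1,0.1,0.26,0,0,0],[-0.15,0.15,0.4,0,0,0],[-0.2,0.2,0.54,0,0,0],[-0.25,0.24,0.68,0,0,0],[-0.26,0.28,0.8,0,0,0],[-0.26,0.31,0.92,0,0,0],[-0.26,0.339,0.99,0,0,0]]'
python3 - <<'E'
from h import *
print(rimnow()[2])
rows(toolnow(),[TOOL0])
c=cam("scene"); save(c,"s14.png",(180,130,480,340),2.6)
E
```

```text
time_s: 34.3
tool_pos: [0.4512, -0.2341, 0.0452]
tool_rot: [-165.1, 0.1, -1.5]
force: [-0.3, 0.3, -2.0]
grip_width: 0.0174
[ 0.4572 -0.0351  0.0194]
[-0.006  0.056  0.19 ] [ 0.001 -0.     0.001]
```

View pics/s14.png

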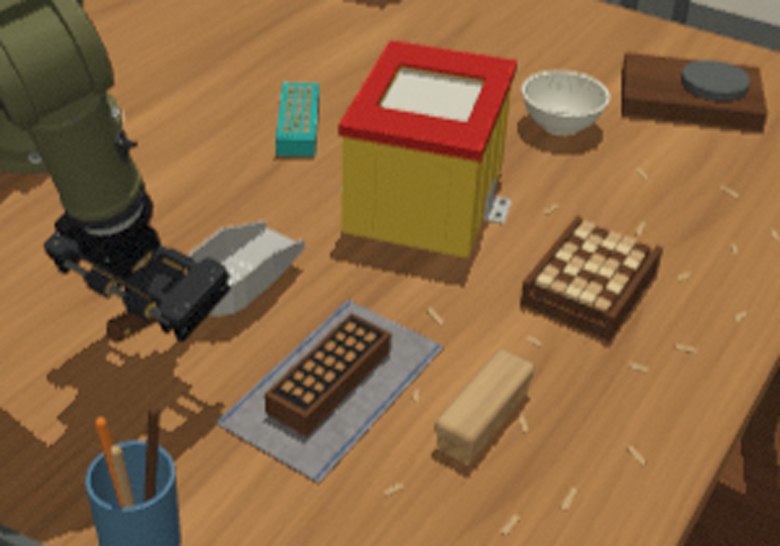

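Lowering the last 20 mm slowly, then checking for contact.

```bash
python3 -m pendant '[[0,0.01,0.04,0,0,0],[0,0.02,0.08,0,0,0],[0,0.03,0.12,0,0,0],[0,0.04,0.15,0,0,0],[0,0.05,0.17,0,0,0],[0,0.053,0.185,0,0,0],[0,0.056,0.195,0,0,0],[0,0.056,0.195,0,0,0]]'
python3 - <<'E'
from h import *
print(rimnow()[2],env.get_obs()["wrist_torque"].round(2))
c=cam("scene"); save(c,"s15.png",(230,200,330,280),7)
E
```

```text
time_s: 35.35
tool_pos: [0.4511, -0.2348, 0.0257]
tool_rot: [-165.1, 0.1, -1.6]
force: [-0.7, -0.6, -2.3]
grip_width: 0.017
[ 4.572e-01 -3.580e-02 -2.000e-04] [-0.73 -0.1  -0.02]
```

View pics/s15.png

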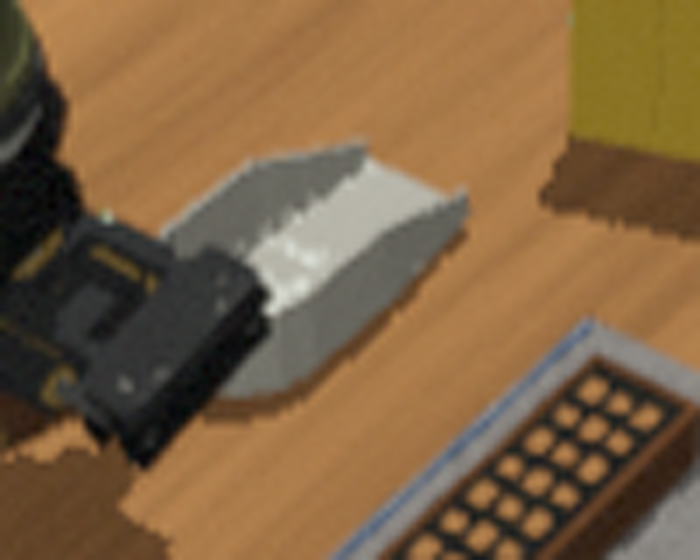

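```bash
python3 -m pendant '[[0,0.002,0.006,0,0,0],[0,0.003,0.012,0,0,0],[0,0.005,0.018,0,0,0],[0,0.005,0.02,0,0,0],[0,0.005,0.02,0,0,0],[0,0.005,0.02,0,0,0],[0,0.005,0.02,0,0,0],[0,0.005,0.02,0,0,0]]'
```

```text
time_s: 36.4
tool_pos: [0.4511, -0.2349, 0.0237]
tool_rot: [-165.2, 0.1, -1.6]
force: [-0.4, -1.4, -0.0]
grip_width: 0.0175
```

```bash
python3 -m pendant '[[0,0,0,0,0,0],[0,0,0,0,0,0],[0,0,0,0,0,0],[0,0,0,0,0,0],[0,0,0,0,0,0],[0,0,0,0,0,0],[0,0,0,0,0,0],[0,0,0,0,0,0]]' 60
python3 - <<'E'
from h import *
c=cam("wrist"); save(c,"w16.png")
E
```

```text
time_s: 37.4
tool_pos: [0.4511, -0.2348, 0.0237]
tool_rot: [-165.1, 0.1, -1.6]
force: [-0.2, 0.6, -0.1]
grip_width: 0.0598
```

View pics/w16.png

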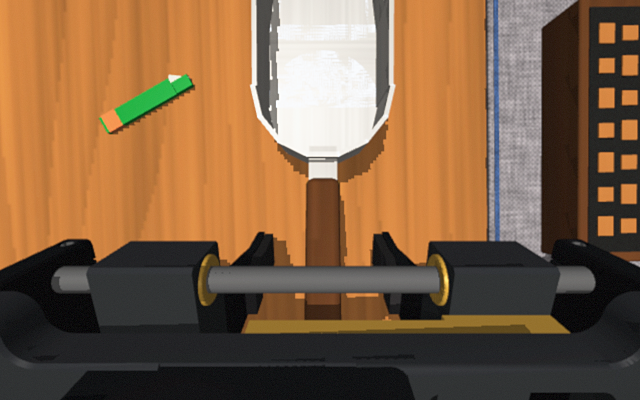

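The handle is free between the open fingers (px 323, jaws at 265 and 380) and the cup is empty. Backing straight out.

```bash
python3 -m pendant '[[0,0,-0.1,0,0,0],[0,0,-0.25,0,0,0],[0,0,-0.4,0,0,0],[0,0,-0.55,0,0,0],[0,0,-0.7,0,0,0],[0,0,-0.85,0,0,0],[0,0,-1,0,0,0],[0,0,-1,0,0,0]]'
python3 -m pendant '[[0,0,-0.1,0,0,0],[0,0,-0.2,0,0,0],[0,0,-0.3,0,0,0],[0,0,-0.4,0,0,0],[0,0,-0.5,0,0,0],[0,0,-0.6,0,0,0],[0,0,-0.6,0,0,0],[0,0,-0.6,0,0,0]]'
python3 - <<'E'
from h import *
c=cam("scene"); save(c,"s17.png",(180,130,480,340),2.6)
c=cam("top"); save(c,"t17.png",(160,80,520,330),2.2)
E
```

```text
time_s: 38.45
tool_pos: [0.4512, -0.2613, 0.1215]
tool_rot: [-165.2, -0.0, -1.6]
force: [-0.2, 0.1, 0.5]
grip_width: 0.06
time_s: 39.45
tool_pos: [0.45, -0.2756, 0.1781]
tool_rot: [-165.1, 0.1, -1.6]
force: [1.1, -0.0, 1.3]
grip_width: 0.0597
```

View pics/s17.png

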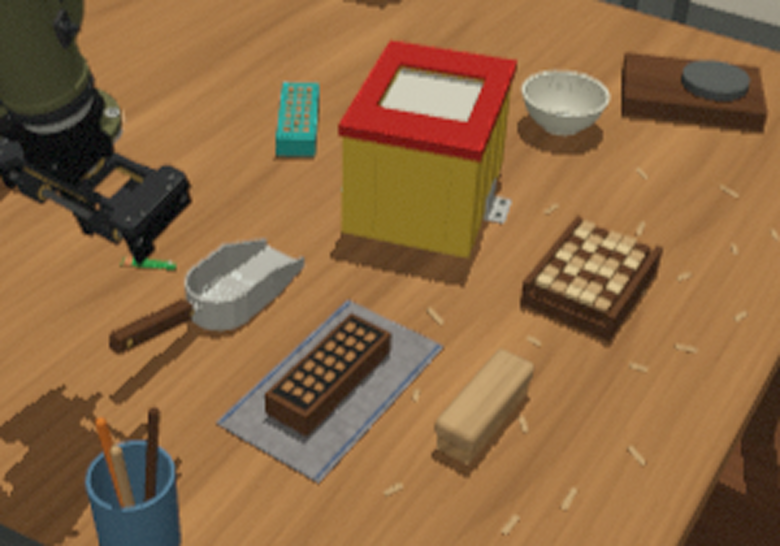

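View pics/t17.png

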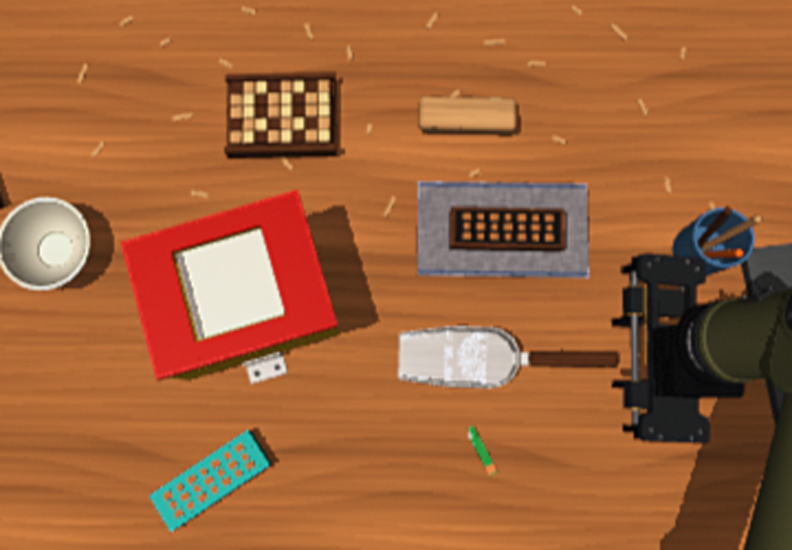

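Everything is in place: cup upright and empty, flap shut, block flat within the mat, bystanders unmoved, gripper clear. Handing in.

```bash
python3 - <<'E'
from cell import env
o=env.get_obs();print(o["time_s"],o["force"].round(1),abs(o["joint_velocities"]).max().round(2))
print(env.sign_off())
E
```

```text
39.55 [-0.2 -0.6 -0.1] 0.13
the job is handed in; nothing more can be done
None
```

I handed the job in at 39.6 s with every step done; sign-off gives no verdict.

- **Block:** I moved it from the bin lid to the grey mat and set it down gently, flat and carved face up, near the mat's centre.
- **Blades:** I picked up the cup by its handle, pressed the flap down with the spout rim and tipped the cup to about 60°. I worked out the flap opening, about 0.8 to 0.85 rad, from the rim's position. The flap sprang shut behind the blades.
- **Cup:** I set it upright at its old spot and backed the gripper straight out.

**Last checks:** the final pictures show the cup empty and upright, the flap shut with nothing on it, the block inside the mat's edges, and no bystander visibly moved. The wrist force was near zero at the end. Where I cross-checked positions between views, or against the predicted rim position, they agreed within about 1–2 mm, and no check failed.

The blades cannot be seen inside the bin. That they are there is inferred from the empty cup, the clear flap and bench, and the lower wrist load (about 3.5 to 2.3 N).

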